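# Set the drag of a camera slider at its start mark

### The job

Get the camera slider ready for the shot: turn the big black knob on its end until the carriage's yellow pointer stands on the line of the red marker clip. Then set the drag: turn the red thumbscrew on the carriage clockwise until it seats, back it off a quarter turn, and keep hold of it there with the pointer still on the red marker's line - finish while you are still gripping the thumbscrew, so that I can nip up the lock nut under it. Do not knock the other things on the bench about.

Things in the scene. Friction and masses are not known exactly. Their poses are not given: they have to be found in the camera images.
- slider: twin-rod camera slider fixed to the bench, 470 long, 150 wide; origin on the bench under its middle; its y axis runs along the rods towards the end with the black knob, its x axis points to the side with the white scale, z up. The rods run along y between two black end blocks (tops 60 mm up); the aluminium carriage plate (100 x 150, top 70 mm up) rides on them
- drive_head: black knurled round drive knob, 40 mm diameter, 26 mm high, upright axis, on top of the slider's +y end block; origin on its axis at half its height (88 mm above the bench; underside 75 mm, block top 60 mm with a thin 26 mm diameter collar to 72 mm under the knob). Free to be gripped from any side. Red line on its top
- drive_knob (a joint): angle of the drive knob in rad, growing clockwise seen from above. Geared to the carriage: each rad clockwise moves the carriage and pointer 12 mm along the slider's +y (towards this knob), anticlockwise moves it away. Rather stiff (about 0.22 N m), stays where it is left, and holds the carriage against sideways pushes of about 18 N
- pointer_tip (a point): tip of the small yellow pointer that sticks out from the middle of the carriage's +x edge over the white scale (64 mm above the bench); axes those of the slider
- red_mark: red marker clip on the slider's scale, 26 x 8 x 5 mm, with a white line across its middle; origin under its white line, on its underside; axes those of the slider. The pointer stands on the line when its tip and this origin have the same y in the slider's frame (their x and z always stay within some mm of each other). It may be on either side of the pointer at the start, 10 to 28 mm away
- blue_mark: the same clip in blue, the end mark, on the other side of the pointer; not used now
- drag_head: red knurled round head of the drag thumbscrew, 28 mm diameter, 24 mm high, upright axis, on the carriage (30 mm to the slider's -x side of its middle line and 55 mm to the -y side of the pointer); origin on its axis at half its height (100 mm above the bench; underside 88 mm, with a 15 mm brass lock nut and a 20 mm boss under it, carriage plate at 70 mm). White radial line on its top
- pan_base_top (a point): middle of the top (84 mm above the bench) of the round black pan base on the carriage, 56 mm diameter, with an upright 10 mm stud 12 mm high; moves with the carriage; not to be handled
- drag_screw (a joint): angle of the thumbscrew in rad: 0 is seated (a hard stop: it turns no further and the fingers slip or stall), negative is backed off; grows clockwise seen from above. At the start 1.2 to 2.6 rad short of the seat. A quarter turn back from the seat is -1.57. Turns with about 0.05 N m and stays where it is left; it sinks 1.25 mm per turn
- camera: black camera with lens, 130 wide, 104 high, 0.65 kg, standing on the bench; origin under its body
- ball_head: black tripod ball head, 54 mm diameter, 75 high; origin under its middle
- spanner: steel combination spanner, 155 long, 6 thick, flat on the bench; origin under its middle
- fin: grey laminated surfboard fin, 130 x 130 x 9, flat on the bench; origin under its middle
- sanding_block: cork sanding block, 70 x 120 x 33; origin under its middle
- screw_tin: open round tin of screws, 72 mm diameter, 55 high; origin under its middle
- tape_measure: yellow tape measure, 72 x 42 x 68; origin under its middle

How it is judged:
On the way, in this order (a step that is already met when the one before it is completed fails the run):
1. the pointer stands on the red marker's line (within 2.5 mm along the rail) while the fingers are on the black drive knob (y of pointer_tip in the frame of red_mark between -0.0025 and 0.0025 m and contact force between the fingers and drive_head above 0.5 N), for 0.1 s.
2. the thumbscrew is turned home to its seat (within 0.08 rad) (value of joint drag_screw above -0.08 rad), for 0.1 s.
At the end, for the whole second after the job is handed in: the thumbscrew stands a quarter turn back from its seat (1.57 rad, give or take 0.3), still and gripped by the fingers (more than 3 N), and the pointer is within 2.5 mm of the red marker's line along the rail (value of joint drag_screw between -1.87 and -1.27 rad and velocity of joint drag_screw between -0.1 and 0.1 rad/s and y of pointer_tip in the frame of red_mark between -0.0025 and 0.0025 m and contact force between the fingers and drag_head above 3 N); the arm keeps its last pose, push and grip.
It fails at once if another thing on the bench is knocked about (moved more than 30 mm) (distance of any of camera, ball_head, spanner, fin, sanding_block, screw_tin, tape_measure from where it was at the start of the episode above 0.03 m).
It also fails if it takes over 67 s, if anything falls off the work surface, if the arm or the gripper's body presses on something with over 40 N, if the wrist force passes 120 N, or if a joint passes its speed limit or range.

### The arm

A 7-joint arm with a two-finger parallel gripper is mounted at the origin on the work surface. World frame = base frame: x ahead of the robot, y to its left, z up, the work surface at z = 0. Lengths are in m, angles in rad, forces in N, time in s.
With the tool pointing down it reaches from about 0.35 to 0.9 m from the base axis. Payload 8.1 kg.
Tool frame: the origin (TCP) lies midway between the tips of the shut fingers; the grasp point (between the pads) lies arm.grasp_offset behind it (arm.grasp_offset is the distance from the TCP to the grasp point, in m); z points along the fingers, y is the line along which they close (so a half turn about z gives the same grasp; the last joint's range is limited). The gripper opens to 92 mm and grips with 3 to 60 N. Pads are 19 mm wide; open, the fingers measure 130 mm over their backs; the gripper's body (75 mm by 190 mm) begins 47 mm behind the grasp point.
Start: joints at [1.072, 0.434, 0.025, 1.573, -0.012, 1.134, -0.075], TCP at [0.241, -0.577, 0.227] pointing down, gripper open.
Joint ranges: [-2.62, 2.62], [-0.44, 2.09], [-1.27, 1.32], [0.08, 2.57], [-1.32, 4.46], [0.12, 2], [-2.74, 2.74]. Speed limits (rad/s): [2.22, 2.22, 3.01, 3.01, 3.14, 3.14, 3.14].

### API

Orientations are given as a rotation vector (axis times angle).
In Python, from cell import observe, imaging, arm gives the robot as it stands.
- The arm moves only by the tool apply_moves, never from a script. Its argument "commands" is a list of rows, each a list of 5 numbers: the opening in per cent of the stroke, from 0 (shut) to 100 (fully open), then the shift along the world's x, y, z in units of 0.06 m (1.0 is 0.06 m), then the turn about the world's z in units of 0.5 rad (1.0 is 0.5 rad). A call has 1 to 12 rows; each row shifts and turns the commanded pose from where the row before left it; what a row does not reach is not made up. A row lasts 1/8 s, in which the tool goes at most 62.5 mm and 10.7 degrees, less where a joint would pass 70% of its speed; a pose out of reach is approached as far as the arm can. A call with a number of a shift or a turn outside -1 to 1 is refused whole. A call with a gripper value outside its range is refused whole. The fingers move at their own pace and stop on an object; "newtons" is the grip in N (left out, the last holds). Time passes only in rows, so rows that do not move let the fingers close. It gives the time, the measured TCP pose, the force, the opening and the grip force at its end, in the units of the state.
- observe(): the state, without advancing time (a new reading comes with each control period).
- imaging.get_image(name): name is "scene" or "top"; returns (picture, depth): 400x640x3 uint8, red, green, blue; 400x640 float32, m along the optical axis (not along the pixel's ray), 0 where there is no reading.
- imaging.camera_params(name): a dict with "camera_matrix" (3x3 intrinsics, pixels), "dist" ([k1, k2, p1, p2, k3] as OpenCV has them; the pictures are not rectified), "origin" and "rotation" of the camera in the world. Camera axes: x right, y up, looking along -z (the intrinsics and any distortion apply to the point x, -y, -z); pixel columns grow to the right and rows downward; lengths in m; the calibration is good to about 2 mm. A picture is of the moment at which its call begins. camera_params takes no time and is no camera call.
- arm.sign_off(): hands the job in; it is judged then, once.
The state is a dict: "clock": time; "joints": joint angles; "dq": joint speeds; "joint_efforts": joint torques, N m; "position": TCP position; "ee_rot": TCP orientation; "force": force on the tool from outside, world axes, zero at the start; "ft_torque": the same for the moment, N m; "width": opening from 0.0 (shut) to 1.0 (fully open); "gripper_force": force on a finger pad.
Only numpy, scipy, OpenCV 4.12 (cv2) and the standard library are available. Lean on these libraries where they do the work, as an engineer would, in place of code of your own. Each camera call takes 0.05 s, during which the arm holds its last target. There are 200 camera calls.

## Working session

There is one attempt and no reset: what is moved stays moved. The work goes in short steps, Python scripts to look and compute and a tool call to move; the robot and the scene stay as the last step left them, time stands still between calls to the robot, and variables do not carry over. Pictures are saved under pics/ and viewed, at most 10 in all, crops included, and the job is handed in when it is done.

Besides the shell and the picture viewer there is one more tool, called after "Call:" as name([rows], argument=value, ...), one row to a line, values as JSON. apply_moves: Moves the arm, as the interface text tells. Its arguments: {"type":"object","properties":{"commands":{"type":"array"},"newtons":{"type":"number"}},"required":["commands"]}

```bash
mkdir -p pics; ls; cat > h.py <<'E'
import numpy as np,cv2
from cell import observe,imaging,arm
def snap(n,f,crop=None,scale=1):
    im,d=imaging.get_image(n); np.savez('/tmp/%s.npz'%n,im=im,d=d)
    c=im if crop is None else im[crop[1]:crop[3],crop[0]:crop[2]]
    c=cv2.resize(c,None,fx=scale,fy=scale,interpolation=cv2.INTER_CUBIC)
    cv2.imwrite('pics/'+f,cv2.cvtColor(c,cv2.COLOR_RGB2BGR)); return im,d
def ray(n,u,v):
    p=imaging.camera_params(n)
    k=cv2.undistortPoints(np.array([[[u,v]]],float),np.array(p['camera_matrix'],float),np.array(p['dist'],float))[0,0]
    return np.array(p['origin']),np.array(p['rotation'])@np.array([k[0],-k[1],-1.])
def atz(n,u,v,z):
    o,r=ray(n,u,v); return o+r*(z-o[2])/r[2]
def proj(n,P):
    p=imaging.camera_params(n); c=np.array(p['rotation']).T@(np.array(P)-np.array(p['origin']))
    return cv2.projectPoints(np.array([[c[0],-c[1],-c[2]]]),np.zeros(3),np.zeros(3),np.array(p['camera_matrix'],float),np.array(p['dist'],float))[0][0,0]
E
python3 - <<'E'
from h import *
snap('top','top1.png');snap('scene','scene1.png')
for n in('top','scene'):print(imaging.camera_params(n))
print(observe(),arm.grasp_offset)
E
```

```text
pics
{'camera_matrix': array([[511.81510662,   0.        , 316.81682765],
       [  0.        , 511.81510662, 197.0955281 ],
       [  0.        ,   0.        ,   1.        ]]), 'dist': array([-0.138404,  0.      ,  0.      ,  0.      ,  0.      ]), 'origin': array([ 0.31533204, -0.0107136 ,  1.53214645]), 'rotation': array([ 0.12872154, -0.12389698, -1.58567752])}
{'camera_matrix': array([[375.0309086 ,   0.        , 318.22942809],
       [  0.        , 375.0309086 , 199.21475632],
       [  0.        ,   0.        ,   1.        ]]), 'dist': array([-0.07934103,  0.        ,  0.        ,  0.        ,  0.        ]), 'origin': array([ 0.95407078, -0.74870853,  0.85739269]), 'rotation': array([0.79827842, 0.20597281, 0.46577436])}
{'clock': 0.1, 'joints': array([ 1.07239786,  0.43516441,  0.02499599,  1.57402085, -0.01159952,
        1.1339871 , -0.07509656]), 'dq': array([ 0.00015931, -0.0015068 , -0.00015304, -0.00097641,  0.00177582,
       -0.00027286, -0.00080131]), 'joint_efforts': array([ 2.36906177e-03, -6.69125605e+01,  9.87588577e-01, -3.15146363e+01,
       -6.05585310e-02,  3.73881951e-02,  1.23304344e-04]), 'position': array([ 0.24072533, -0.57627882,  0.22601111]), 'ee_rot': array([-3.07895543e+00, -6.17265960e-01,  6.57106587e-04]), 'force': array([-1.19903668, -0.3238411 ,  0.31780962]), 'ft_torque': array([0.00032747, 0.01449129, 0.00968477]), 'gripper_force': 0.0, 'width': 1.0020876937094843} 0.0188
```

```bash
sed -i "s/np.array(p\['rotation'\])/cv2.Rodrigues(np.array(p['rotation'],float))[0]/g" h.py; grep -c Rodrigues h.py
```

```text
2
```

View pics/top1.png

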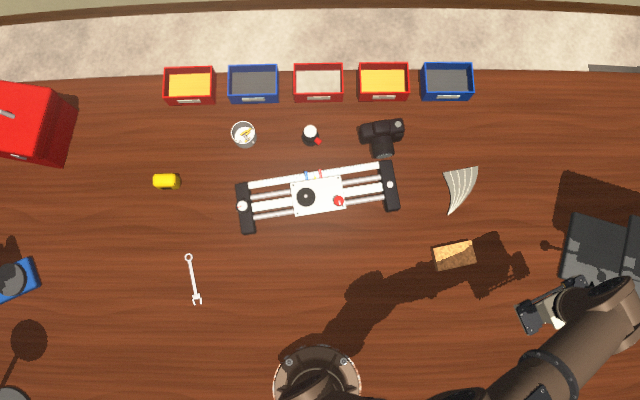

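View pics/scene1.png

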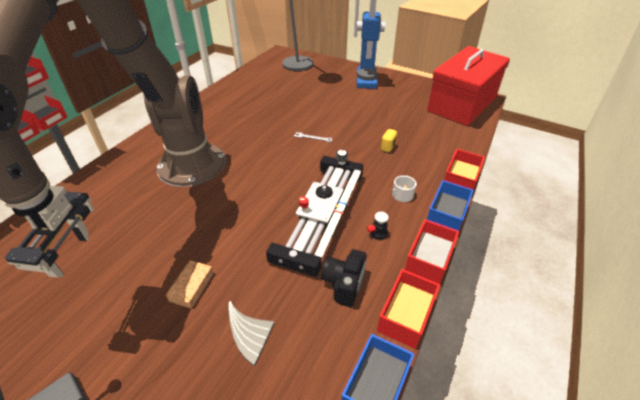

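```bash
python3 - <<'E'
from h import *
z=np.load('/tmp/top.npz');im=z['im'][150:240,230:410]
cv2.imwrite('pics/c1.png',cv2.cvtColor(cv2.resize(im,None,fx=4.4,fy=4.4,interpolation=cv2.INTER_CUBIC),cv2.COLOR_RGB2BGR))
z=np.load('/tmp/scene.npz');im=z['im'][145:275,262:370]
cv2.imwrite('pics/c2.png',cv2.cvtColor(cv2.resize(im,None,fx=4.6,fy=4.6,interpolation=cv2.INTER_CUBIC),cv2.COLOR_RGB2BGR))
E
```

```text
(no output)
```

View pics/c1.png

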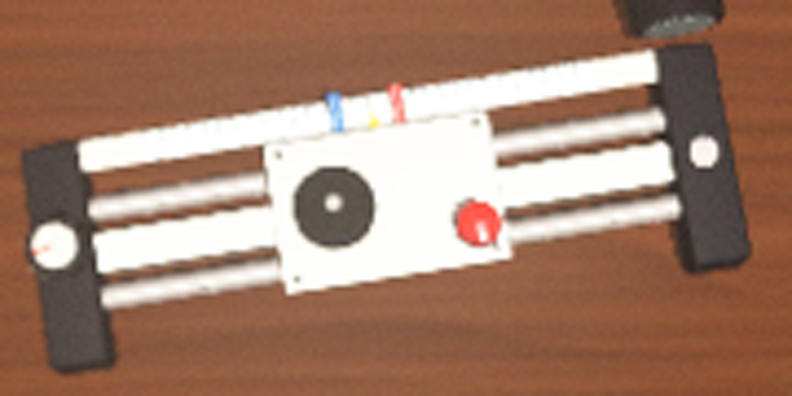

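View pics/c2.png

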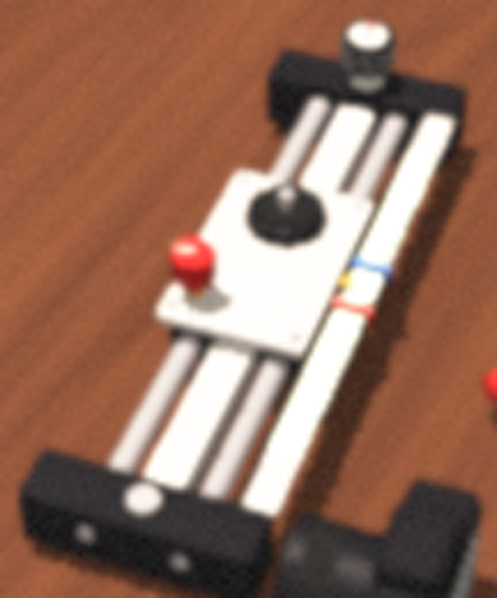

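```bash
python3 - <<'E'
from h import *
f=lambda a,b,z:atz('top',230+(a+.5)/4.4-.5,150+(b+.5)/4.4-.5,z)
g=lambda a,b,z:atz('scene',262+(a+.5)/4.6-.5,145+(b+.5)/4.6-.5,z)
k=f(54,245,.101);e=f(704,152,.06)
ks=g(369,34,.101);es=g(143,498,.062)
print('knob',k,ks,'end',e,es)
dr=f(479,220,.112);print('drag',dr,g(191,250,.112))
# scale edges direction
a,b=f(79,138,.055),f(655,52,.055);u=a-b;print('dir scale',np.degrees(np.arctan2(-u[0],u[1])))
u=k-e;print('dir knob',np.degrees(np.arctan2(-u[0],u[1])))
c,d=f(265,148,.07),f(487,112,.07);u=c-d;print('plate',np.degrees(np.arctan2(-u[0],u[1])))
P=f(375,121,.064);R=f(398,104,.06);B=f(335,112,.06)
th=np.arctan2(-(a-b)[0],(a-b)[1]);Y=np.array([-np.sin(th),np.cos(th),0]);X=np.array([np.cos(th),np.sin(th),0])
for n,q in(('P',P),('R',R),('B',B),('drag',dr)):print(n,q,'rel knob xy',(q-k)@X,(q-k)@Y)
Ps=g(345,281,.064);Rs=g(353,309,.06);Bs=g(370,269,.06)
for n,q in(('P',Ps),('R',Rs),('B',Bs)):print(n,q,'rel knob xy',(q-ks)@X,(q-ks)@Y)
from scipy.spatial.transform import Rotation as Ro
o=observe();print(Ro.from_rotvec(o['ee_rot']).as_matrix())
E
```

```text
knob [0.52745286 0.20443109 0.101     ] [0.52784439 0.20234742 0.101     ] end [ 0.58797819 -0.22251134  0.06      ] [ 0.58844266 -0.22375754  0.062     ]
drag [ 0.53687335 -0.06916087  0.112     ] [ 0.53502037 -0.07210717  0.112     ]
dir scale 7.572275839938226
dir knob 8.06874763944208
plate 8.287466667694494
P [ 0.61226741 -0.00368828  0.064     ] rel knob xy 0.05664962180349496 -0.21748103408863734
R [ 0.62435311 -0.0192212   0.06      ] rel knob xy 0.06658304759529242 -0.23447110549830374
B [0.61971432 0.02290513 0.06      ] rel knob xy 0.06753598194220209 -0.19210086041119334
drag [ 0.53687335 -0.06916087  0.112     ] rel knob xy -0.026714721461426148 -0.27244748051891454
P [ 0.61257602 -0.00650031  0.064     ] rel knob xy 0.056471444075878945 -0.21819211632577867
R [ 0.62707375 -0.02375863  0.06      ] rel knob xy 0.06856850671624408 -0.23721039195063176
B [0.62047324 0.01541188 0.06      ] rel knob xy 0.06718731516464516 -0.19751167886452822
[[ 9.22722213e-01  3.85464985e-01 -6.80082831e-04]
 [ 3.85465559e-01 -9.22721359e-01  1.26320303e-03]
 [-1.40606419e-04 -1.42773400e-03 -9.99998971e-01]]
```

Call:
apply_moves([
  [100, 0.6, 0.4, 0, 0],
  [100, 0.6, 0.6, 0, 0],
  [100, 0.6, 0.7, 0, 0],
  [100, 0.6, 0.7, 0, 0],
  [100, 0.5, 0.7, 0, 0],
  [100, 0.5, 0.7, 0, 0],
  [100, 0.4, 0.7, 0, 0],
  [100, 0.4, 0.7, 0, 0],
  [100, 0.2, 0.7, 0, 0],
  [100, 0.1, 0.7, 0, 0],
  [100, 0, 0.7, 0, 0],
  [100, 0, 0.7, 0, 0],
])

```text
clock: 1.6
position: [0.5106, -0.0953, 0.2265]
ee_rot: [-3.08, -0.618, 0.001]
force: [0.3, 0.2, -0.6]
width: 0.997
gripper_force: 0.0
```

```bash
python3 - <<'E'
from h import *
o=observe();print(o['clock'],o['joints'],o['position'],o['ee_rot'])
E
```

```text
1.6 [ 0.2316258   0.27628298 -0.18806252  1.81538206  0.05864512  1.05584363
 -1.15337909] [ 0.51064512 -0.09528075  0.22646184] [-3.08014975e+00 -6.17669993e-01  8.33403101e-04]
```

Call:
apply_moves([
  [100, 0.1, 0.8, 0, 0],
  [100, 0.1, 0.8, 0, 0],
  [100, 0.08, 0.8, 0, 0],
  [100, 0, 0.8, 0, 0],
  [100, 0, 0.8, -0.2, 0],
  [100, 0, 0.6, -0.4, 0],
  [100, 0, 0.38, -0.6, 0],
  [100, 0, 0, 0, 0],
  [100, 0, 0, 0, 0],
])

```text
clock: 2.72
position: [0.5281, 0.2012, 0.1552]
ee_rot: [3.08, 0.616, 0.0]
force: [1.0, -0.1, -0.0]
width: 0.999
gripper_force: 0.0
```

```bash
python3 - <<'E'
from h import *
o=observe();print(o['joints'],o['position'])
snap('scene','s2.png',(262,110,402,215),5)
E
```

```text
[-0.24296939  0.42988281 -0.29437582  1.79091695  0.15075423  0.94283904
 -1.77673482] [0.52811684 0.20120913 0.15520357]
```

View pics/s2.png

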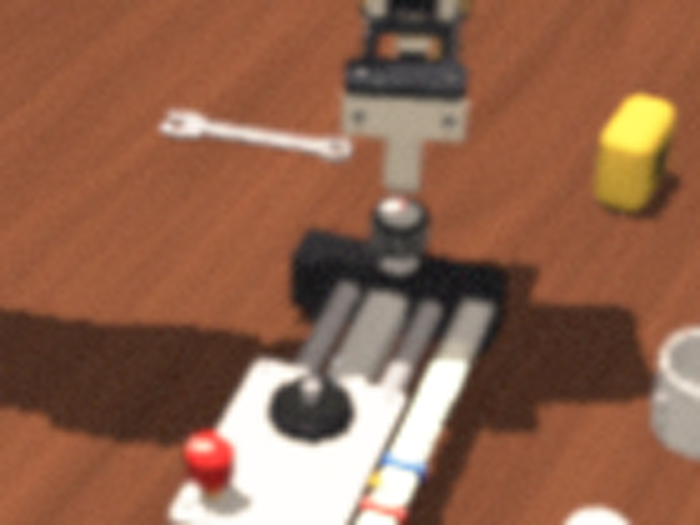

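The finger (x≈402) sits right over the knob (x≈400, y≈235) and the line of sight is aligned. I'll descend and grip.

Call:
apply_moves([
  [100, 0, 0.03, -0.4, 0],
  [100, 0, 0, -0.4, 0],
  [100, 0, 0, -0.4, 0],
  [100, 0, 0, -0.2, 0],
  [100, 0, 0, 0, 0],
  [20, 0, 0, 0, 0],
  [20, 0, 0, 0, 0],
  [20, 0, 0, 0, 0],
  [20, 0, 0, 0, 0],
  [20, 0, 0, 0, 0],
  [20, 0, 0, 0, 0],
  [20, 0, 0, 0, 0],
], newtons=50)

```text
clock: 4.28
position: [0.5282, 0.2027, 0.0707]
ee_rot: [3.079, 0.616, 0.0]
force: [1.9, -6.3, 0.9]
width: 0.424
gripper_force: 50.0
```

Call:
apply_moves([
  [20, 0, 0, 0, 0.3],
  [20, 0, 0, 0, 0.3],
  [20, 0, 0, 0, 0.3],
  [20, 0, 0, 0, 0.3],
  [20, 0, 0, 0, 0.3],
  [20, 0, 0, 0, 0.3],
  [20, 0, 0, 0, 0.3],
  [20, 0, 0, 0, 0.2],
  [20, 0, 0, 0, 0],
  [20, 0, 0, 0, 0],
])

```text
clock: 5.52
position: [0.5264, 0.204, 0.0707]
ee_rot: [-2.248, -2.194, 0.003]
force: [-4.2, -1.0, 4.5]
width: 0.428
gripper_force: 50.0
```

```bash
python3 - <<'E'
from h import *
o=observe();print(o['joints'],o['position'],o['force'],o['ft_torque'])
snap('scene','s3.png')
snap('top','s3t.png')
a=cv2.imread('pics/s3.png')[188:228,320:360];b=cv2.imread('pics/s3t.png')[160:200,295:335]
cv2.imwrite('pics/s3c.png',cv2.resize(np.hstack([a,b]),None,fx=10,fy=10,interpolation=cv2.INTER_CUBIC))
E
```

```text
[-0.06020211  0.58749309 -0.5728393   1.85180022  0.41970438  0.8269182
 -0.87119309] [0.52640849 0.20403096 0.07069816] [-4.22370933 -0.95773669  4.48713727] [-0.43453816  0.87244278  0.28512115]
```

View pics/s3c.png

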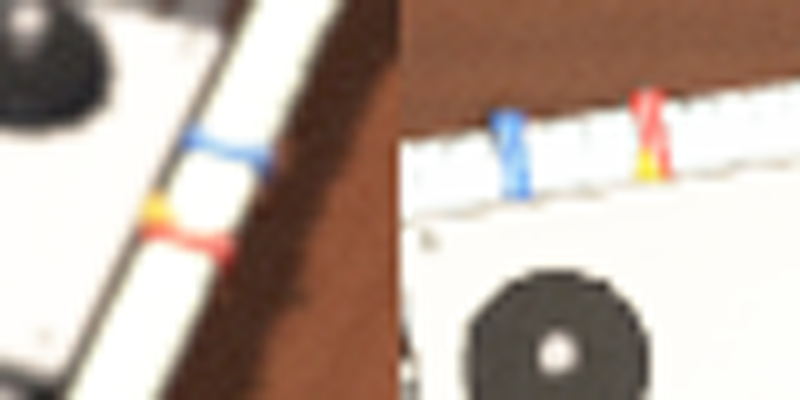

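```bash
cat > m.py <<'E'
from h import *
def meas(n,im):
    box={'top':(295,160,335,200),'scene':(320,188,360,228)}[n]
    th=np.radians(8.0);Y=np.array([-np.sin(th),np.cos(th),0]);X=np.array([np.cos(th),np.sin(th),0])
    out={}
    for c in('red','blue','yel'):
        S=[]
        for v in range(box[1],box[3]):
            for u in range(box[0],box[2]):
                r,g,b=im[v,u].astype(float)/255
                w={'red':max(0,min(r-g,r-b*1.0)-.25)*(abs(g-b)<.15),'blue':max(0,b-r-.12),'yel':max(0,min(r,g)-b-.2)*(r>.6)*(g>.5)}[c]
                if w>0:
                    P=atz(n,u,v,.064 if c=='yel' else .0625); S.append((w,P@X,P@Y))
        S=np.array(S)
        if len(S): out[c]=(len(S),np.round(1000*np.average(S[:,1:],axis=0,weights=S[:,0]),1))
    return out
if __name__=='__main__':
    for n in('top','scene'): print(n,meas(n,np.load('/tmp/%s.npz'%n)['im']))
E
python3 m.py
python3 - <<'E'
from m import *
for n,f in(('top','top1'),('scene','scene1')): print(meas(n,cv2.imread('pics/%s.png'%f)[:,:,::-1]))
E
```

```text
top {'red': (20, array([ 620.8, -105.3])), 'blue': (27, array([616.8, -64. ])), 'yel': (7, array([ 606.2, -102. ]))}
scene {'red': (23, array([ 621.9, -113.2])), 'blue': (15, array([615.9, -71.1])), 'yel': (9, array([ 605.3, -104.9]))}
{'red': (24, array([ 604.8, -110.3])), 'blue': (27, array([617., -64.])), 'yel': (5, array([604.9, -87.9]))}
{'red': (23, array([ 620.3, -112.8])), 'blue': (16, array([615.9, -71. ])), 'yel': (6, array([605.2, -90.9]))}
```

Call:
apply_moves([
  [20, 0, 0, 0, 0.3],
  [20, 0, 0, 0, 0.3],
  [20, 0, 0, 0, 0],
  [20, 0, 0, 0, 0],
])

```text
clock: 6.12
position: [0.5257, 0.204, 0.0707]
ee_rot: [-1.894, -2.504, 0.004]
force: [-8.1, -2.8, 8.5]
width: 0.421
gripper_force: 50.0
```

```bash
python3 - <<'E'
from h import *
snap('scene','s4.png')
snap('top','s4t.png')
E
python3 m.py
python3 - <<'E'
import cv2,numpy as np
a=cv2.imread('pics/s4.png')[188:228,320:360];b=cv2.imread('pics/s4t.png')[160:200,295:335]
cv2.imwrite('pics/s4c.png',cv2.resize(np.hstack([a,b]),None,fx=10,fy=10,interpolation=cv2.INTER_CUBIC))
E
```

```text
top {'red': (15, array([ 623.1, -105. ])), 'blue': (27, array([616.8, -64. ])), 'yel': (7, array([ 606.9, -105.6]))}
scene {'red': (22, array([ 625.2, -113.1])), 'blue': (16, array([616.3, -71. ])), 'yel': (8, array([ 605.5, -108.5]))}
```

View pics/s4c.png

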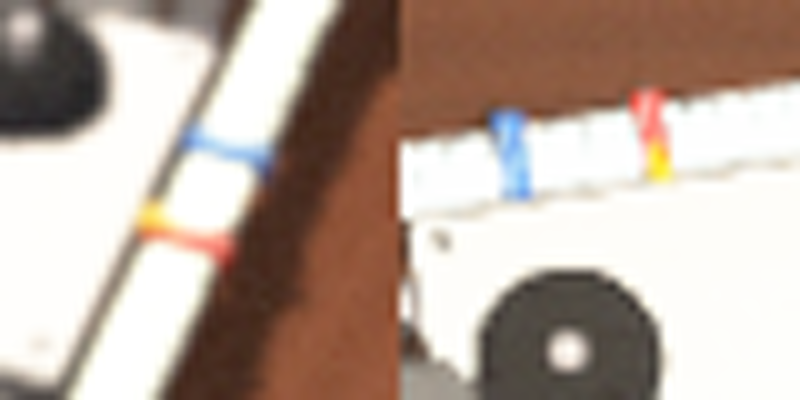

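The top view now shows the yellow tip covering the middle of the red band. I'll release the knob and go over the thumbscrew.

Call:
apply_moves([
  [100, 0, 0, 0, 0],
  [100, 0, 0, 0, 0],
  [100, 0, 0, 0, 0],
  [100, 0, 0, 0, 0],
  [100, 0, 0, 0.5, 0],
  [100, 0, 0, 0.6, 0],
  [100, 0, 0, 0.6, 0.2],
])

```text
clock: 7.1
position: [0.5276, 0.204, 0.1738]
ee_rot: [-1.766, -2.598, 0.0]
force: [0.5, -0.2, -0.2]
width: 1.002
gripper_force: 0.0
```

Call:
apply_moves([
  [60, 0.05, -0.6, 0, 0.2],
  [60, 0.05, -0.7, 0, 0.25],
  [60, 0.05, -0.7, 0, 0.25],
  [60, 0.05, -0.7, 0, 0.25],
  [60, 0, -0.7, 0, 0.25],
  [60, 0, -0.7, 0, 0.25],
  [60, 0, -0.75, 0, 0.25],
  [60, 0, 0, 0, 0.1],
  [60, 0, 0, 0, 0],
])

```text
clock: 8.22
position: [0.5397, -0.0875, 0.1726]
ee_rot: [-0.465, -3.107, -0.001]
force: [-0.1, 0.6, -0.1]
width: 0.596
gripper_force: 0.0
```

```bash
python3 - <<'E'
from h import *
o=observe();print(o['joints'],o['position'],o['ee_rot'])
im,_=snap('scene','s5.png',(270,120,370,220),6)
c=proj('scene',[.5375,-.0873,.100]);t=proj('scene',o['position']);print('pred head',(c-[270,120])*6,'tcp',(t-[270,120])*6)
hsv=im[170:235,280:330].astype(int);m=(hsv[...,0]-hsv[...,1]>100)&(hsv[...,0]-hsv[...,2]>100)
v,u=np.nonzero(m);print('red px',u.mean()+280,v.mean()+170,len(u),atz('scene',u.mean()+280,v.mean()+170,.102))
E
```

```text
[ 0.7349064   0.54205788 -0.96058713  1.77977775  0.4978979   1.08478374
  0.87342763] [ 0.53970229 -0.08749898  0.17264716] [-4.65454972e-01 -3.10681482e+00 -8.87810463e-04]
pred head [188.25764972 512.47496112] tcp [186.67461994 401.19742562]
red px 301.5238095238095 206.1904761904762 42 [ 0.54060015 -0.09162994  0.102     ]
```

View pics/s5.png

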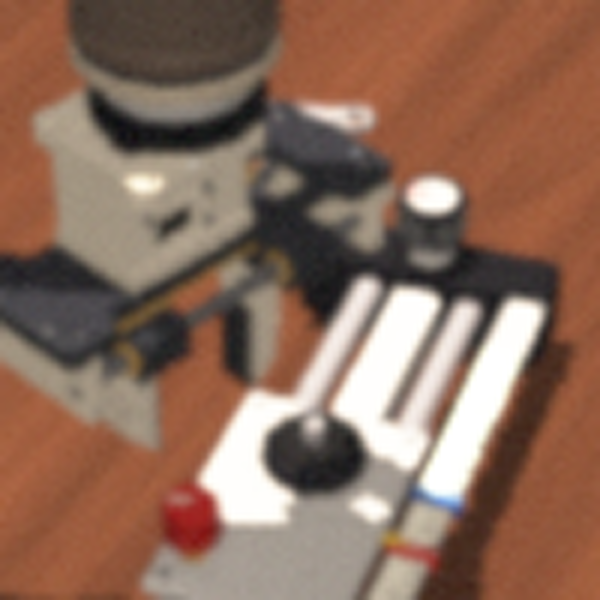

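Call:
apply_moves([
  [60, 0, -0.02, -0.5, 0],
  [60, 0, 0, -0.5, 0],
  [60, 0, 0, -0.3, 0],
  [60, 0, 0, -0.19, 0],
  [60, 0, 0, 0, 0],
  [10, 0, 0, 0, 0],
  [10, 0, 0, 0, 0],
  [10, 0, 0, 0, 0],
  [10, 0, 0, 0, 0],
  [10, 0, 0, 0, 0],
  [10, 0, 0, 0, 0],
], newtons=12)

```text
clock: 9.65
position: [0.5398, -0.089, 0.0836]
ee_rot: [0.464, 3.107, -0.001]
force: [-2.0, -4.7, 5.7]
width: 0.303
gripper_force: 12.0
```

Call:
apply_moves([
  [10, 0, -0.01, 0, -0.2],
  [10, 0, 0, 0, -0.3],
  [10, 0, 0, 0, -0.3],
  [10, 0, 0, 0, -0.3],
  [10, 0, 0, 0, -0.3],
  [10, 0, 0, 0, -0.3],
  [10, 0, 0, 0, -0.3],
  [10, 0, 0, 0, -0.2],
  [10, 0, 0, 0, 0],
])

```text
clock: 10.78
position: [0.5384, -0.0904, 0.0833]
ee_rot: [-2.022, -2.404, 0.005]
force: [-4.7, -4.8, 6.7]
width: 0.303
gripper_force: 12.0
```

```bash
cat > st.py <<'E'
from h import *
from scipy.spatial.transform import Rotation as Ro
o=observe();R=Ro.from_rotvec(o['ee_rot']).as_matrix()
print('yaw',np.arctan2(R[1,0],R[0,0]),'q',o['joints'].round(2),o['force'].round(1),'tq',o['ft_torque'].round(3),o['clock'])
E
python3 st.py
```

```text
yaw 1.7432049858815053 q [ 0.5   0.55 -0.6   1.89  0.42  0.83 -0.15] [-4.7 -4.8  6.7] tq [-1.258  1.117 -0.017] 10.775
```

Call:
apply_moves([
  [10, -0.02, -0.02, 0, -0.2],
  [10, 0, 0, 0, -0.2],
  [10, 0, 0, 0, 0],
])

```text
clock: 11.15
position: [0.5379, -0.0905, 0.0834]
ee_rot: [-2.249, -2.194, 0.002]
force: [-3.3, -3.2, 5.3]
width: 0.302
gripper_force: 12.0
```

```bash
python3 st.py
```

```text
yaw 1.5459709659701688 q [ 0.47  0.54 -0.55  1.89  0.38  0.82 -0.31] [-3.3 -3.2  5.3] tq [-0.723  0.729 -0.086] 11.15
```

Call:
apply_moves([
  [10, 0, 0, 0, -0.2],
  [10, 0, 0, 0, -0.2],
  [10, 0, 0, 0, 0],
])

```text
clock: 11.52
position: [0.5376, -0.0904, 0.0832]
ee_rot: [-2.456, -1.959, 0.003]
force: [-4.9, -3.3, 6.9]
width: 0.302
gripper_force: 12.0
```

```bash
python3 st.py
```

```text
yaw 1.3467000348456186 q [ 0.43  0.53 -0.5   1.89  0.34  0.81 -0.48] [-4.9 -3.3  6.9] tq [-0.73   1.034 -0.103] 11.525
```

Call:
apply_moves([
  [10, 0, 0, 0, -0.2],
  [10, 0, 0, 0, -0.2],
  [10, 0, 0, 0, 0],
])

```text
clock: 11.9
position: [0.5373, -0.0901, 0.0831]
ee_rot: [-2.638, -1.704, 0.003]
force: [-5.5, -2.2, 5.8]
width: 0.305
gripper_force: 12.0
```

```bash
python3 st.py
```

```text
yaw 1.1472095932788018 q [ 0.4   0.52 -0.45  1.9   0.31  0.8  -0.64] [-5.5 -2.2  5.8] tq [-0.546  1.114  0.024] 11.9
```

Call:
apply_moves([
  [10, -0.01, 0, 0, -0.2],
  [10, 0, 0, 0, -0.2],
  [10, 0, 0, 0, 0],
])

```text
clock: 12.28
position: [0.5374, -0.0894, 0.083]
ee_rot: [-2.794, -1.435, 0.001]
force: [-4.0, 1.4, 2.4]
width: 0.299
gripper_force: 12.0
```

```bash
python3 st.py
```

```text
yaw 0.9490926726382682 q [ 0.36  0.51 -0.4   1.9   0.27  0.79 -0.81] [-4.   1.4  2.4] tq [0.049 0.688 0.044] 12.275
```

Call:
apply_moves([
  [10, 0, 0, 0, -0.2],
  [10, 0, 0, 0, -0.2],
  [10, 0, 0, 0, 0],
])

```text
clock: 12.65
position: [0.5372, -0.0894, 0.0829]
ee_rot: [-2.922, -1.151, 0.002]
force: [-5.2, 1.7, 0.5]
width: 0.299
gripper_force: 12.0
```

```bash
python3 st.py
```

```text
yaw 0.7501468537182775 q [ 0.32  0.5  -0.35  1.91  0.23  0.78 -0.98] [-5.2  1.7  0.5] tq [0.298 0.92  0.081] 12.65
```

Call:
apply_moves([
  [10, 0, 0, 0, -0.2],
  [10, 0, 0, 0, -0.2],
  [10, 0, 0, 0, 0],
])

```text
clock: 13.02
position: [0.5369, -0.0893, 0.0829]
ee_rot: [-3.022, -0.853, 0.003]
force: [-4.0, 1.8, 0.9]
width: 0.299
gripper_force: 12.0
```

```bash
python3 st.py
```

```text
yaw 0.5501158894808807 q [ 0.28  0.49 -0.3   1.91  0.2   0.77 -1.14] [-4.   1.8  0.9] tq [0.368 1.013 0.088] 13.025
```

Call:
apply_moves([
  [10, 0, 0, 0, -0.2],
  [10, 0, 0, 0, -0.2],
  [10, 0, 0, 0, 0],
])

```text
clock: 13.4
position: [0.5372, -0.089, 0.0829]
ee_rot: [-3.092, -0.548, 0.002]
force: [-5.0, 3.3, -0.7]
width: 0.298
gripper_force: 12.0
```

```bash
python3 st.py
```

```text
yaw 0.35102585539921705 q [ 0.25  0.49 -0.24  1.91  0.16  0.76 -1.31] [-5.   3.3 -0.7] tq [0.706 0.942 0.062] 13.4
```

Call:
apply_moves([
  [10, -0.01, 0, 0, -0.3],
  [10, 0, 0, 0, -0.3],
  [10, 0, 0, 0, -0.3],
  [10, 0, 0, 0, 0],
  [10, 0, 0, 0, 0],
])

```text
clock: 14.02
position: [0.5371, -0.0887, 0.083]
ee_rot: [-3.137, 0.15, 0.001]
force: [-1.9, 4.7, -1.0]
width: 0.303
gripper_force: 12.0
```

```bash
python3 - <<'E'
from h import *
snap('scene','s6.png');snap('top','s6t.png')
a=cv2.imread('pics/s6.png')[180:240,290:350];b=cv2.imread('pics/s6t.png')[160:220,295:355]
cv2.imwrite('pics/s6c.png',cv2.resize(np.hstack([a,b]),None,fx=6.5,fy=6.5,interpolation=cv2.INTER_CUBIC))
E
python3 m.py; python3 st.py
```

```text
top {'red': (11, array([ 621.5, -105.5])), 'blue': (28, array([617.1, -64. ])), 'yel': (3, array([ 604.8, -105.1]))}
scene {'red': (22, array([ 622.3, -113.4])), 'blue': (16, array([615.6, -71. ])), 'yel': (2, array([ 605.1, -107.1]))}
yaw -0.09562077626966199 q [ 0.16  0.48 -0.13  1.92  0.08  0.75 -1.68] [-3.2  5.3 -0.6] tq [ 1.182  0.637 -0.053] 14.125
```

View pics/s6c.png

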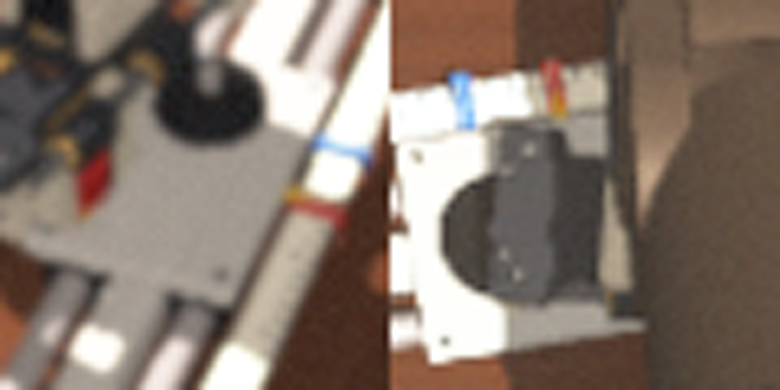

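Call:
apply_moves([
  [10, 0, 0, 0, 0],
  [10, 0, 0, 0, 0],
  [10, 0, 0, 0, -0.2],
  [10, 0, 0, 0, -0.2],
  [10, 0, 0, 0, 0],
], newtons=25)

```text
clock: 14.75
position: [0.5376, -0.0887, 0.0831]
ee_rot: [-3.106, 0.464, 0.0]
force: [-1.3, 4.8, -1.6]
width: 0.299
gripper_force: 25.0
```

```bash
python3 st.py
```

```text
yaw -0.29635203017809536 q [ 0.12  0.47 -0.07  1.92  0.05  0.75 -1.85] [-1.3  4.8 -1.6] tq [1.271 0.361 0.079] 14.75
```

Call:
apply_moves([
  [10, 0, 0, 0, -0.2],
  [10, 0, 0, 0, -0.2],
  [10, 0, 0, 0, 0],
])

```text
clock: 15.12
position: [0.5379, -0.0888, 0.0832]
ee_rot: [-3.045, 0.771, -0.001]
force: [-0.6, 5.3, -1.2]
width: 0.296
gripper_force: 25.0
```

```bash
python3 st.py
```

```text
yaw -0.4958445168899082 q [ 0.08  0.47 -0.02  1.93  0.01  0.74 -2.01] [-0.6  5.3 -1.2] tq [1.307 0.151 0.284] 15.125
```

Call:
apply_moves([
  [10, 0, 0, 0, 0.2],
  [10, 0, 0, 0, 0.3],
  [10, 0, 0, 0, 0.3],
  [10, 0, 0, 0, 0.3],
  [10, 0, 0, 0, 0.3],
  [10, 0, 0, 0, 0.3],
  [10, 0, 0, 0, 0.3],
  [10, 0, 0, 0, 0.3],
  [10, 0, 0, 0, 0.3],
  [10, 0, 0, 0, 0.3],
  [10, 0, 0, 0, 0.28],
  [10, 0, 0, 0, 0],
])

```text
clock: 16.62
position: [0.5379, -0.0888, 0.0835]
ee_rot: [-2.68, -1.637, -0.003]
force: [-1.2, 6.6, -0.4]
width: 0.298
gripper_force: 25.0
```

Call:
apply_moves([
  [10, 0, 0, 0, 0],
  [10, 0, 0, 0, 0],
])

```text
clock: 16.88
position: [0.5379, -0.0888, 0.0835]
ee_rot: [-2.682, -1.634, -0.003]
force: [-2.4, 6.0, 0.7]
width: 0.299
gripper_force: 25.0
```

```bash
python3 - <<'E'
from h import *
snap('scene','s7.png');snap('top','s7t.png')
a=cv2.imread('pics/s7.png')[188:228,320:360];b=cv2.imread('pics/s7t.png')[160:200,295:335]
cv2.imwrite('pics/s7c.png',cv2.resize(np.hstack([a,b]),None,fx=10,fy=10,interpolation=cv2.INTER_CUBIC))
E
python3 m.py; python3 st.py
```

```text
top {'red': (11, array([ 621.6, -105.5])), 'blue': (27, array([617.2, -64. ])), 'yel': (5, array([ 606.1, -105.4]))}
scene {'red': (21, array([ 622.3, -113.1])), 'blue': (15, array([615.9, -71. ])), 'yel': (2, array([ 605.2, -107.1]))}
yaw 1.0944841763537534 q [ 0.39  0.51 -0.44  1.9   0.3   0.79 -0.69] [-1.6  6.6 -0.4] tq [1.345 0.331 0.027] 16.975
```

View pics/s7c.png

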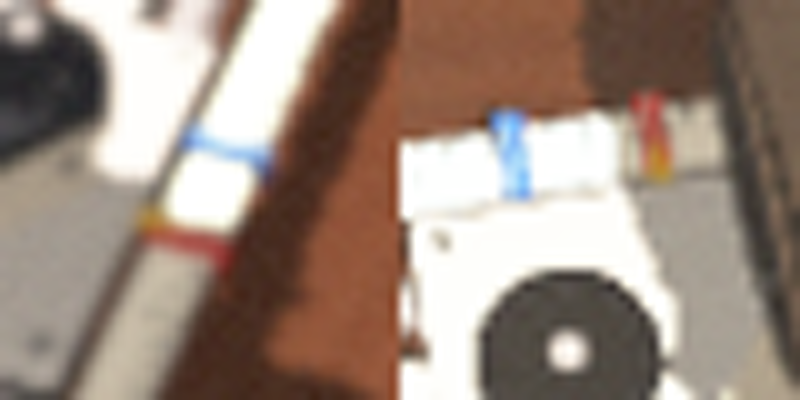

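The pointer (657,160) is still on the red clip's line, and the fingers have turned back 1.59 rad from the stalled seat and still grip the head.

```bash
python3 -c "
from cell import arm
print(arm.sign_off())"
```

```text
the job is handed in; nothing more can be done
None
```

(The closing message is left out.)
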